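# Make up a despatch kit and a repair kit from the bench stock

## Robot

A 7-joint arm with a two-finger parallel gripper is mounted at the origin on a cart in front of the work surface, level with it; the furniture and walls round the work are solid. World frame = base frame: x ahead of the robot, y to its left, z up, the work surface at z = 0. Lengths are in mm, angles in rad, forces in N, time in s.
With the tool pointing down it reaches from about 425 to 950 mm from the base axis. Payload 16.7 kg.
Tool frame: the origin (TCP) lies where the fingers leave the gripper's body, on its centre line; the fingertips stand 97 mm ahead of it and the grasp point (between the pads) lies 78 mm ahead of it; z points along the fingers, y is the line along which they close (so a half turn about z gives the same grasp; the last joint's range is limited). The gripper opens to 94 mm and grips with 3 to 60 N. Pads are 16 mm wide; open, the fingers measure 119 mm over their backs; the gripper's body (75 mm by 177 mm) begins 78 mm behind the grasp point.
Start: joints at [0.982, 0.426, 0.074, 1.606, -0.034, 1.111, -0.067], TCP at [287.352, -610.745, 302.667] pointing down, gripper open.
Joint ranges: [-2.85, 2.85], [-0.5, 2.14], [-1.23, 1.37], [0.21, 2.46], [-1.02, 4.16], [0.16, 2.05], [-2.73, 2.73]. Speed limits (rad/s): [1.89, 1.89, 2.39, 2.39, 3.01, 3.01, 3.01].

## Interface

Orientations are given as [roll, pitch, yaw] about the fixed x, y, z axes, in that order (R = Rz(yaw) Ry(pitch) Rx(roll)).
In Python, from plant import get_state, get_image, close_job gives the robot as it stands.
- The arm moves only by the tool carry_out, never from a script. Its argument "commands" is a list of rows, each a list of 5 numbers: the shift along the world's x, y, z in mm, then the turn about the world's z in rad, then the opening, from 0 (shut) to 1 (fully open). A call has 1 to 10 rows; each row is the pose to reach, as a shift and turn from the pose commanded when the call began; what a row does not reach only later rows make up. A row lasts 1/8 s, in which the tool goes at most 62.5 mm and 10.7 degrees, less where a joint would pass 70% of its speed; a pose out of reach is approached as far as the arm can. A call with a gripper value outside its range is refused whole. The fingers move at their own pace and stop on an object; "force" is the grip in N (left out, the last holds). Time passes only in rows, so rows that repeat a pose let the fingers close. It gives the time, the measured TCP pose, the force, the opening and the grip force at its end, in the units of the state.
- get_state(): the state, without advancing time (a new reading comes with each control period).
- get_image(name): name is "scene" or "top"; returns a dict with "image" (420x560x3 uint8, red, green, blue), "mtx" (3x3 intrinsics, pixels), "R" (3x3) and "t" (3): a world point X has camera coordinates R X + t. Camera axes: x right, y down, z forward; pixel columns grow to the right and rows downward; lengths in mm; the calibration is good to about 2 mm. A picture is of the moment at which its call begins. There is no depth.
- close_job(): hands the job in; it is judged then, once.
The state is a dict: "time_s": time; "qpos": joint angles; "qvel": joint speeds; "effort": joint torques, N m; "eef_pos": TCP position; "tool_rot": TCP orientation; "wrist_force": force on the tool from outside, world axes, zero at the start; "wrist_torque": the same for the moment, N m; "width": finger opening in mm; "finger_force": force on a finger pad.
Only numpy, scipy, OpenCV 4.12 (cv2) and the standard library are available. Lean on these libraries where they do the work, as an engineer would, in place of code of your own. Each camera call takes 0.05 s, during which the arm holds its last target. There are 200 camera calls.

## Task

Make up two kits from the stock on the bench between the trays. The long tray with three bays gets the printed white-and-blue box in its largest bay, the glue bottle in its middle bay and the hand stamp in its smallest bay; the short tray with two bays gets the plain blue box in its larger bay and the red-capped jar in its smaller bay. Stand each thing upright on the tray floor in the middle of its bay, and leave the white can and the black tape roll standing where they are.

Things in the scene. Friction and masses are not known exactly. Their poses are not given: they have to be found in the camera images.
- long_tray: Fixed shallow light-wood tray with dark rims, three bays in a row, beside the stock. 245 (own x) x 95 (y) x 14 mm high; floor 4 thick, rims and dividers 5 thick, rising 10. Origin: centre of underside; x points about away from the robot, z up. Bays 85 wide, middles on y = 0: smallest 60 long, middle at x = -87.5 mm (nearest the robot); middle bay 75, at x = -15; largest 90, at x = +72.5.
- short_tray: Fixed shallow light-wood tray with dark rims, two bays, on the other side of the stock. 180 (own x) x 95 (y) x 14 mm high; floor 4 thick, rims and divider 5 thick, rising 10. Origin: centre of underside; x points about away from the robot, z up. Bays 85 wide, middles on y = 0: larger 95 long, middle at x = -37.5 mm (nearest the robot); smaller 70 long, middle at x = +50.
- printed_box: Small loose carton on the bench between the trays, printed white and blue, 40 mm (its x) by 50 mm (y) by 30 mm high. Origin: centre of its underside, z up. Belongs in the long tray's largest bay.
- glue_bottle: Loose standing glue bottle, white body with a narrow red cap. Body 28 mm (x) by 34 mm (y) and 80 mm high, cap 16 mm across on top, 108 mm high in all. Origin: centre of its underside, z up. Belongs in the long tray's middle bay.
- knob_stamp: Loose hand stamp standing on its flat black base, with an upright wooden knob. Base 18 (x) x 50 (y) x 12 mm high; knob 14 (x) x 18 mm (y), from 12 to 56 mm high over the middle of the base. Origin: centre of underside, z up. Goes in the long tray's smallest bay, most easily with its 50 mm side along the tray's y.
- blue_box: Loose plain blue box on the bench between the trays, 50 mm (x) by 60 mm (y) by 40 mm high. Origin: centre of its underside, z up. Belongs in the short tray's larger bay.
- jar: Loose small round white jar with a red cap, 41 mm across and 65 mm high (cap from 43 mm up; the cap is fixed). Origin: centre of its underside, z up. Belongs in the short tray's smaller bay.
- white_can: Spare stock, not wanted: loose plain white ribbed can, 58 mm across and 104 mm high, among the stock. Origin: centre of its underside. Leave it where it stands.
- tape_roll: Spare stock, not wanted: loose roll of black tape lying flat, 58 mm across and 19 mm high, among the stock. Origin: centre of its underside. Leave it where it lies.
Mind the look-alikes: they are no part of the job. What is shaped like the glue_bottle but orange is not meant. What is shaped like the knob_stamp but purple is not meant.

How it is judged:
By the outcome, as a careful person would: the job done as asked, in the order asked, and still so for the second after the job is handed in, with the robot touching nothing.
It also fails if it takes over 128 s, if anything falls off the work surface, if the arm or the gripper's body presses on something with over 40 N, if the wrist force passes 120 N, or if a joint passes its speed limit or range.

## Working session

There is one attempt and no reset: what is moved stays moved. The work goes in short steps, Python scripts to look and compute and a tool call to move; the robot and the scene stay as the last step left them, time stands still between calls to the robot, and variables do not carry over. Pictures are saved under pics/ and viewed, at most 14 in all, crops included, and the job is handed in when it is done.

Besides the shell and the picture viewer there is one more tool, called after "Call:" by a JSON object that holds its "api" and its "payload", one argument or row to a line. carry_out: Moves the arm, as the interface text tells. Its arguments: {"type":"object","properties":{"commands":{"type":"array"},"force":{"type":"number"}},"required":["commands"]}

```bash
mkdir -p pics; ls; python3 - <<'E'
from plant import get_state,get_image
import cv2,numpy as np
for n in("scene","top"):
    d=get_image(n);cv2.imwrite(f"pics/{n}0.png",d["image"][:,:,::-1]);np.savez(f"{n}0.npz",**d)
    print(n,d["mtx"].round(1).tolist(),d["R"].round(3).tolist(),d["t"].round(1).tolist())
s=get_state();print(s["eef_pos"],s["tool_rot"],s["width"],s["time_s"])
E
```

```text
pics
scene [[464.5, 0.0, 277.6], [0.0, 464.5, 209.8], [0.0, 0.0, 1.0]] [[0.761, -0.649, 0.006], [-0.351, -0.419, -0.837], [0.546, 0.635, -0.546]] [-365.7, 204.5, 727.8]
top [[499.0, 0.0, 276.1], [0.0, 499.0, 216.5], [0.0, 0.0, 1.0]] [[0.265, -0.964, 0.006], [-0.939, -0.26, -0.225], [0.218, 0.054, -0.974]] [-135.1, 483.1, 1263.9]
[ 287.21248897 -610.52889992  302.05576506] [-3.14042441e+00  1.16506043e-04  4.39743095e-01] 94.01668801557217 0.1
```

View pics/scene0.png

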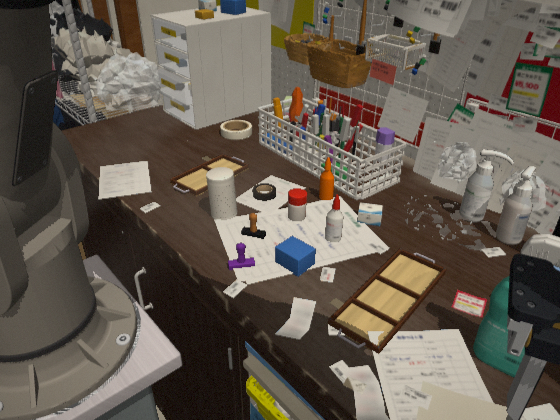

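View pics/top0.png

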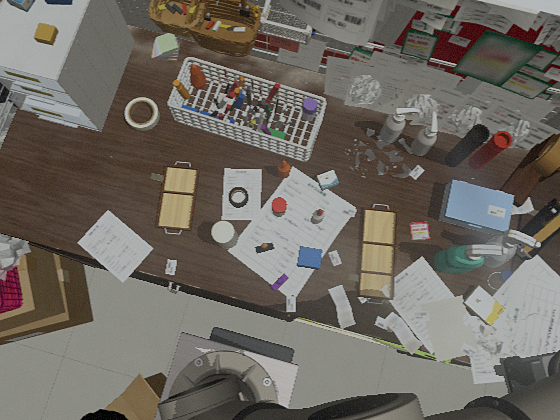

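Scene shows the short tray at scene (208,175) / top (178,197) and the long tray at (390,300) / (377,252). The blue box is at (295,255)/(309,257), the jar at (297,205)/(279,206), and the printed box at (370,214)/(329,179).

Look-alikes:
- **Bottles:** white with red cap at (334,222)/(318,215), orange at (327,180)/(284,168). The white one fits the description.
- **Stamps:** black base with wooden knob at (253,225)/(264,247), purple at (240,258)/(279,281). The black-and-wood one fits.

I'll confirm both in one enlarged crop.

```bash
python3 - <<'E'
import cv2,numpy as np
a=cv2.imread("pics/top0.png")[150:305,150:405];b=cv2.imread("pics/scene0.png")[140:345,160:450]
a=cv2.resize(a,(493,300),interpolation=cv2.INTER_CUBIC);b=cv2.resize(b,(424,300),interpolation=cv2.INTER_CUBIC)
a=cv2.imread("pics/top0.png")[155:305,220:405];b=cv2.imread("pics/scene0.png")[150:290,220:400]
cv2.imwrite("pics/c1.png",np.hstack([cv2.resize(a,None,fx=4,fy=4,interpolation=cv2.INTER_CUBIC)]))
cv2.imwrite("pics/c2.png",cv2.resize(b,None,fx=4,fy=4,interpolation=cv2.INTER_CUBIC))
E
```

```text
(no output)
```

View pics/c1.png

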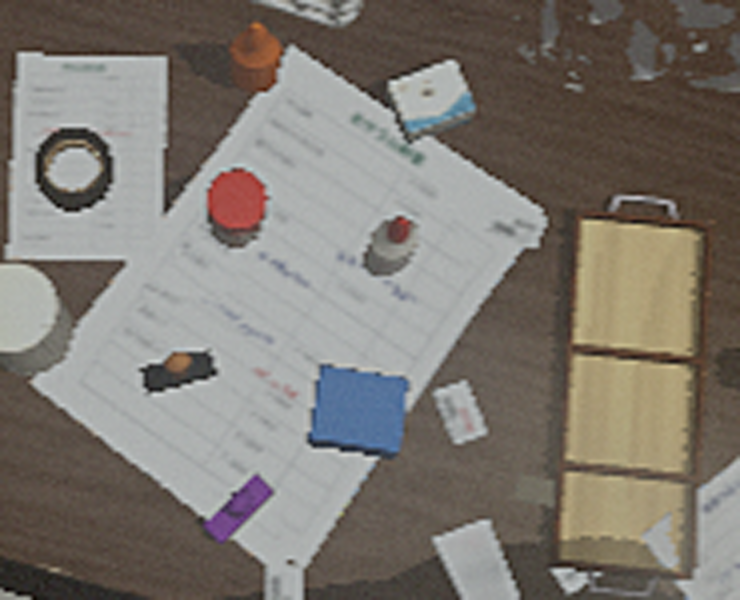

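View pics/c2.png

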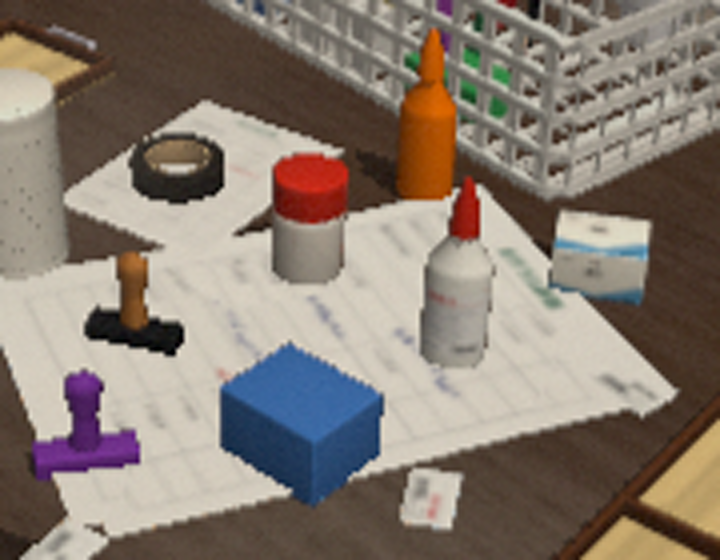

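The crops confirm it. The white, red-capped bottle is at crop-1 (390,245), with the orange one at (255,55). The black-base, wooden-knob stamp is at (178,370), with the purple one at (240,508). The smallest bay is the bottom one in the top view. Next I'll measure.

```bash
cat > h.py <<'E'
import cv2,numpy as np
def load(n): return dict(np.load(n+".npz"))
def cast(d,p,z):
    p=np.atleast_2d(p).astype(float)
    r=np.c_[(p[:,0]-d["mtx"][0,2])/d["mtx"][0,0],(p[:,1]-d["mtx"][1,2])/d["mtx"][1,1],np.ones(len(p))]@d["R"]
    c=-d["R"].T@d["t"]; return (c+r*((z-c[2])/r[:,2])[:,None])[:,:2]
def P(d): return d["mtx"]@np.c_[d["R"],d["t"]]
def tri(a,pa,b,pb):
    X=cv2.triangulatePoints(P(a),P(b),np.atleast_2d(pa).T.astype(float),np.atleast_2d(pb).T.astype(float));return (X[:3]/X[3]).T
def blobs(d,lo,hi,roi,amin=15):
    hsv=cv2.cvtColor(d["image"],cv2.COLOR_RGB2HSV);m=cv2.inRange(hsv,np.array(lo),np.array(hi))
    k=np.zeros_like(m);x0,y0,x1,y1=roi;k[y0:y1,x0:x1]=m[y0:y1,x0:x1]
    cs,_=cv2.findContours(k,cv2.RETR_EXTERNAL,cv2.CHAIN_APPROX_NONE)
    return sorted([c[:,0] for c in cs if cv2.contourArea(c)>amin],key=len,reverse=True)
def cen(c): M=cv2.moments(c);return np.array([M["m10"],M["m01"]])/M["m00"]
def rect(d,c,z):
    w=cast(d,c,z);return cv2.minAreaRect(w.astype(np.float32))
def show(t,r): print(t,"c",np.round(r[0],1),"size",np.round(r[1],1),"ang",round(r[2],1))
E
python3 - <<'E'
from h import *
T,S=load("top0"),load("scene0")
print("cams",(-T["R"].T@T["t"]).round(),(-S["R"].T@S["t"]).round())
for nm,lo,hi,rt,rs in [("bay",(12,50,110),(30,200,255),(355,205,400,305),(325,245,450,350)),("bayS",(12,50,110),(30,200,255),(155,160,202,235),(165,150,250,200)),
  ("jarcap",(0,120,60),(9,255,255),(268,192,292,222),(285,185,310,210)),("gluecap",(0,100,60),(9,255,255),(310,205,326,220),(325,193,345,212)),
  ("knob",(5,100,50),(20,255,255),(255,235,275,255),(245,208,262,235)),("blue",(100,120,60),(125,255,255),(294,243,325,272),(270,230,320,280))]:
  for n,d,r in(("T",T,rt),("S",S,rs)):
    for c in blobs(d,lo,hi,r): 
      print(nm,n,"cen",cen(c).round(1),"bbox",cv2.boundingRect(c),"poly",cv2.approxPolyDP(c,2.5,True)[:,0].tolist())
hs=cv2.cvtColor(T["image"],cv2.COLOR_RGB2HSV);print("V of blue col 309 T",hs[244:272,309,2].tolist())
hs=cv2.cvtColor(S["image"],cv2.COLOR_RGB2HSV);print("V of blue col 290 S",hs[234:276,290,2].tolist())
for c in blobs(T,(0,0,0),(180,255,60),(252,235,277,256)): show("stampbase z12",rect(T,c,12))
for c in blobs(T,(0,0,130),(180,255,255),(316,169,340,190)): print("pbox T",cv2.approxPolyDP(c,2,True)[:,0].tolist()); show("pb",rect(T,c,30))
for c in blobs(S,(0,0,120),(180,255,255),(356,201,384,228)): print("pbox S",cv2.approxPolyDP(c,1.5,True)[:,0].tolist())
E
```

```text
cams [ 213.  -73. 1341.] [ -47. -614.  571.]
bay T cen [378.5 226.4] bbox (363, 210, 32, 34) poly [[365, 210], [363, 240], [392, 243], [394, 213]]
bay T cen [376.7 258.1] bbox (361, 243, 32, 32) poly [[363, 243], [361, 269], [392, 274], [392, 247]]
bay T cen [375.4 284.8] bbox (360, 273, 32, 26) poly [[361, 273], [360, 294], [390, 298], [391, 276]]
bay S cen [363.5 321.4] bbox (336, 303, 57, 43) poly [[351, 303], [336, 320], [344, 321], [349, 328], [368, 337], [368, 330], [383, 330], [378, 336], [378, 343], [372, 342], [378, 345], [392, 325]]
bay S cen [386.1 299.4] bbox (357, 279, 59, 42) poly [[357, 297], [396, 320], [415, 300], [376, 279]]
bay S cen [409.6 273.8] bbox (380, 254, 59, 41) poly [[400, 254], [380, 275], [420, 294], [438, 271]]
bay S cen [336.8 302.7] bbox (331, 298, 13, 11) poly [[333, 299], [331, 303], [338, 308], [343, 303]]
bayS T cen [175.2 210.3] bbox (158, 193, 35, 35) poly [[163, 193], [158, 225], [188, 227], [192, 196]]
bayS T cen [179.7 179.8] bbox (164, 167, 33, 26) poly [[167, 167], [164, 190], [193, 191], [196, 170]]
bayS S cen [194.9 179.6] bbox (177, 168
[... 870 characters left out ...]
]
V of blue col 309 T [174, 174, 179, 145, 156, 155, 152, 154, 154, 157, 156, 157, 155, 153, 157, 153, 154, 156, 154, 155, 157, 162, 105, 68, 191, 181, 180, 179]
V of blue col 290 S [213, 213, 132, 144, 153, 155, 155, 156, 158, 157, 161, 161, 159, 158, 162, 159, 161, 161, 162, 163, 160, 151, 112, 95, 90, 89, 90, 87, 80, 86, 82, 81, 83, 78, 77, 80, 77, 186, 213, 211, 132, 85]
stampbase z12 c [414.9   7.8] size [13.6 48.5] ang 15.4
pbox T [[333, 170], [317, 175], [319, 182], [316, 182], [316, 189], [320, 189], [319, 182], [322, 187], [338, 182]]
pb c [ 643.4 -102. ] size [40.  65.7] ang 36.4
pbox S [[360, 202], [359, 212], [356, 214], [356, 227], [368, 227], [365, 222], [380, 221], [382, 205]]
```

```bash
python3 - <<'E'
from h import *
T,S=load("top0"),load("scene0")
W=((12,50,110),(30,200,255))
for nm,rt,rs in(("long",(355,205,400,305),(325,245,450,350)),("short",(155,160,202,235),(165,150,250,200))):
  A=[];
  for c in blobs(T,*W,rt): r=rect(T,c,4);show(nm+" T z4",r);A.append(cast(T,cen(c),4)[0])
  A=np.array(A);v=A[np.argmax(A[:,0])]-A[np.argmin(A[:,0])];print("  axis yaw",np.degrees(np.arctan2(v[1],v[0])),A.round(1).tolist())
  if nm=="long":
    for z in(0,4,10):
      for c in blobs(S,*W,rs): show(f"{nm} S z{z}",rect(S,c,z))
print("bay tri",tri(T,[[378.5,226.4],[376.7,258.1]],S,[[409.6,273.8],[386.1,299.4]]).round(1).tolist())
# blue
bt=blobs(T,(100,80,125),(125,255,255),(294,243,325,272))[0];bs=blobs(S,(100,80,125),(125,255,255),(270,230,320,280))[0]
print("blue tri",tri(T,cen(bt),S,cen(bs)).round(1))
show("blueT40",rect(T,bt,40));show("blueS40",rect(S,bs,40))
# jar
jt=blobs(T,(0,90,150),(9,255,255),(266,190,294,222))[0] if blobs(T,(0,90,150),(9,255,255),(266,190,294,222)) else None
for lo in (60,150):
  for n,d,r in(("T",T,(266,190,294,222)),("S",S,(285,185,310,210))):
    for R in blobs(d,(0,90,lo),(12,255,255),r): 
      w=cast(d,R,65);print("jar",n,lo,np.round(cv2.minEnclosingCircle(w.astype(np.float32))[0],1),cv2.minEnclosingCircle(w.astype(np.float32))[1],cen(R))
hs=cv2.cvtColor(T["image"],cv2.COLOR_RGB2HSV)
print("glue",hs[205:222,314:326].tolist()[::2][:0]);
for h in((0,60,60),(170,60,60)):
  for c in blobs(T,h,(h[0]+12,255,255),(310,203,328,222),3): print("gluecap T",cen(c),cv2.boundingRect(c))
# stamp
for vmax in(60,75,90):
  for c in blobs(T,(0,0,0),(180,255,vmax),(252,235,277,256)): 
    show(f"base{vmax}",rect(T,c,12));print(cv2.boundingRect(c))
  for c in blobs(S,(0,0,0),(180,255,vmax),(238,220,270,240)): show(f"baseS{vmax}",rect(S,c,12));print(cv2.boundingRect(c))
# printed box corners, from the crop pixels
f=lambda u,x0,y0:(np.array(u,float)+.5)/4-.5+[x0,y0]
pt=f([[388,92],[457,60],[476,103],[408,138]],220,155);ps=f([[556,213],[650,218],[646,300],[551,262]],220,150)
print("pbox T30",cast(T,pt,30).round(1).tolist(),"T0",cast(T,pt,0).round(1).tolist());print("S30",cast(S,ps,30).round(1).tolist(),"S0",cast(S,ps,0).round(1).tolist())
E
python3 - <<'E'
import cv2,numpy as np
a=cv2.imread("pics/top0.png");b=cv2.imread("pics/scene0.png")
g=lambda i,x,y:cv2.resize(i[y:y+30,x:x+40],(400,300),interpolation=cv2.INTER_NEAREST)
cv2.imwrite("pics/d.png",np.vstack([np.hstack([g(a,310,165),g(b,350,195)]),np.hstack([g(a,245,232),g(a,300,200)])]))
E
```

```text
long T z4 c [ 561.8 -276.9] size [88.4 83.5] ang 9.4
long T z4 c [ 474.3 -292.4] size [75.7 85.8] ang 9.0
long T z4 c [ 403.1 -304.3] size [60.4 85.2] ang 9.4
  axis yaw 9.747537907439352 [[561.3, -276.9], [474.7, -291.4], [403.7, -304.0]]
long S z0 c [ 410.7 -299.7] size [54.5 81.9] ang 9.4
long S z0 c [ 483.6 -287.8] size [68.  82.1] ang 9.4
long S z0 c [ 571.1 -273.1] size [83.  81.7] ang 9.4
long S z0 c [ 410.9 -238.5] size [16.1 20. ] ang 3.3
long S z4 c [ 407.5 -301.9] size [54.1 81.3] ang 9.4
long S z4 c [ 479.8 -290.1] size [67.5 81.5] ang 9.4
long S z4 c [ 566.8 -275.5] size [82.4 81.1] ang 9.4
long S z4 c [ 407.7 -241.1] size [15.9 19.8] ang 3.3
long S z10 c [ 402.7 -305.2] size [53.5 80.4] ang 9.4
long S z10 c [ 474.3 -293.5] size [66.8 80.7] ang 9.4
long S z10 c [ 560.3 -279.1] size [81.5 80.3] ang 9.4
long S z10 c [ 402.9 -245.1] size [15.8 19.6] ang 3.3
short T z4 c [456.7 273.2] size [93.8 84.7] ang 9.8
short T z4 c [543.1 288.3] size [69.  84.6] ang 9.7
  axis yaw 9.87213845213859 [[456.1, 273.4], [543.0, 288.5]]
bay tri [[561.6, -277.4, 6.5], [474.9, -291.9, 6.9]]
bl
[... 475 characters left out ...]
)
base60 c [414.9   7.8] size [13.6 48.5] ang 15.4
(255, 247, 19, 6)
baseS60 c [417.4   2.8] size [24.6 51.5] ang 31.2
(241, 227, 25, 12)
base75 c [420.5   9.2] size [18.7 47. ] ang 31.6
(255, 243, 19, 10)
baseS75 c [419.    4.2] size [28.4 52.1] ang 30.7
(241, 227, 25, 12)
base90 c [420.5   9.2] size [18.7 47. ] ang 31.6
(255, 243, 19, 10)
baseS90 c [429.    9.8] size [52.3 52.2] ang 29.2
(241, 220, 25, 19)
pbox T30 [[642.9, -78.7], [678.0, -118.8], [651.4, -138.8], [614.7, -100.0]] T0 [[652.7, -78.8], [688.6, -119.9], [661.4, -140.4], [623.9, -100.6]]
S30 [[646.8, -78.0], [682.2, -114.3], [618.8, -162.8], [608.1, -108.4]] S0 [[685.3, -48.3], [722.6, -86.6], [655.7, -137.8], [644.5, -80.4]]
```

View pics/d.png

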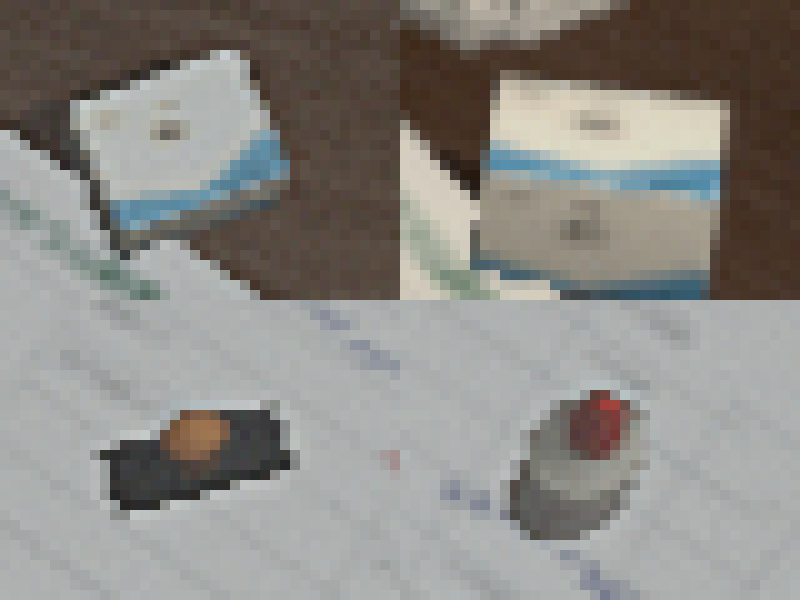

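The enlarged crops show the printed box's top-face corners at top (317,174.7), (333.7,169.5), (338.4,182.7), (321,187.5). The wooden knob is at about (264,245) and the glue cap tip at about (319.5,210).

```bash
python3 - <<'E'
from h import *
T,S=load("top0"),load("scene0")
pt=np.array([[317,174.7],[333.7,169.5],[338.4,182.7],[321,187.5]]);ps=np.array([[359.7,201.8],[382.3,204.8],[381.5,214.5],[358.2,212]])
print("pbox tri",tri(T,pt,S,ps).round(1).tolist())
for n,d,p in(("T",T,pt),("S",S,ps)): show("pbox "+n,cv2.minAreaRect(cast(d,p,30).astype(np.float32)))
t=lambda a,b:tri(T,a,S,b).round(1).tolist()
print("glue cap centre",t([319.3,212],[336,202.7]),"jar cap top",t([278.7,203.5],[297.6,192.6]))
print("knob top",t([264.2,243.6],[252.5,212.5]))
for z in(45,56): print("knob T cast",z,cast(T,[264.2,245],z).round(1),"S cast", cast(S,[252.6,213.5],z).round(1))
for z in(94,): print("gluecap T",cast(T,[319.3,212],z),"S",cast(S,[336,202.7],z))
# glue silhouette: body widths; orange bottle
hsT=cv2.cvtColor(T["image"],cv2.COLOR_RGB2HSV)
p=(np.array([[515,492],[548,538],[508,470]],float))/10-.5-[0,30]+[300,200]
print("glue bottom outline T z0",cast(T,p,0).round(1).tolist())
u=(np.array([[424,355],[487,357],[455,366]],float)+.5)/4-.5+[220,150];print("glue S z0 left,right,front",cast(S,u,0).round(1).tolist())
for n,d,r in(("T",T,(272,155,298,182)),("S",S,(315,150,340,202))):
  for c in blobs(d,(5,150,80),(18,255,255),r): print("orange",n,cen(c),cv2.boundingRect(c),cast(d,cen(c),45))
for c in blobs(T,(125,60,40),(160,255,255),(268,268,292,295)): show("purple",rect(T,c,12))
print("can",cast(T,[222,231.5],104),"tape",cast(T,[238,197],19),"basket bottom edge T",cast(T,[[178,115],[308,158],[326,112]],60))
E
```

```text
pbox tri [[650.9, -77.5, 30.9], [677.5, -118.2, 32.1], [645.0, -140.6, 31.9], [620.7, -98.1, 27.0]]
pbox T c [ 647.9 -108.1] size [39.8 49.9] ang 32.8
pbox S c [ 649.8 -108.6] size [41.7 48.8] ang 36.8
glue cap centre [[535.8, -108.4, 90.0]] jar cap top [[536.2, 0.4, 62.7]]
knob top [[422.9, 9.2, 55.9]]
knob T cast 45 [[421.6   8.5]] S cast [[429.9  19.6]]
knob T cast 56 [[419.8   7.8]] S cast [[420.    6.3]]
gluecap T [[ 534.2190141  -107.89167466]] S [[ 531.66522324 -112.94159208]]
glue bottom outline T z0 [[563.3, -199.5], [553.1, -211.3], [568.9, -196.2]]
glue S z0 left,right,front [[529.0, -95.8], [552.6, -117.9], [534.4, -112.6]]
orange T [286.12785388 167.48401826] (279, 161, 11, 17) [[643.74450848   8.76976773]]
orange S [326.55117139 182.41307028] (319, 157, 15, 43) [[637.87716909  12.45089344]]
purple c [342.1 -53.4] size [16.9 48.8] ang 60.2
can [[416.9870694 116.8364414]] tape [[535.02349298 115.43723984]] basket bottom edge T [[705.85364084 335.24926786]
 [680.6555653  -42.24414474]
 [824.1412424  -56.52415839]]
```

```bash
python3 - <<'E'
from h import *
T,S=load("top0"),load("scene0")
q=lambda a:np.array(a,float)/10-.5-[40,30]+[300,200]
print("T z0 bottom arc",cast(T,q([[510,490],[525,530],[550,542],[580,535],[592,520]]),0).round(1).tolist())
print("T z80 shoulder L,top-left,R",cast(T,q([[528,435],[550,408],[640,445]]),75).round(1).tolist())
# scene silhouette: bright body against paper -> print saturation/value profiles
for n,d,x0,x1,rows in(("S",S,320,352,(218,226,232,236,239,241,243)),("T",T,306,330,(214,217,220,222,224))):
  g=cv2.cvtColor(d["image"],cv2.COLOR_RGB2GRAY)
  for r in rows: print(n,r,x0,g[r,x0:x1].tolist())
E
```

```text
T z0 bottom arc [[534.1, -91.7], [524.2, -98.5], [522.8, -106.0], [526.9, -113.4], [531.9, -115.6]]
T z80 shoulder L,top-left,R [[531.6, -91.5], [540.2, -95.2], [536.8, -120.3]]
S 218 320 [201, 205, 206, 207, 206, 205, 89, 94, 115, 132, 154, 164, 176, 185, 186, 198, 200, 200, 203, 199, 196, 191, 176, 120, 200, 199, 200, 205, 203, 184, 175, 158]
S 226 320 [208, 208, 206, 206, 205, 201, 100, 96, 107, 117, 121, 130, 133, 135, 147, 152, 155, 161, 159, 161, 161, 157, 118, 198, 199, 199, 202, 207, 202, 198, 198, 197]
S 232 320 [170, 188, 198, 202, 201, 96, 96, 107, 114, 116, 127, 137, 141, 144, 151, 155, 159, 164, 167, 166, 161, 153, 201, 204, 204, 199, 189, 185, 192, 193, 199, 202]
S 236 320 [200, 189, 185, 184, 190, 99, 100, 110, 113, 131, 144, 150, 145, 136, 137, 140, 146, 137, 135, 147, 155, 98, 190, 194, 195, 206, 205, 204, 204, 201, 202, 202]
S 239 320 [204, 205, 204, 202, 196, 176, 108, 112, 121, 132, 136, 144, 149, 151, 153, 153, 155, 159, 158, 152, 145, 201, 204, 203, 203, 199, 194, 198, 203, 205, 204, 207]
S 241 320 [199, 205, 206, 204, 205, 201, 194, 181, 180, 183, 132, 145, 151
[... 207 characters left out ...]
 193, 195, 198, 198, 197, 199, 200, 200, 197, 195, 189, 200]
T 214 306 [177, 175, 175, 172, 177, 177, 158, 110, 114, 114, 101, 74, 72, 77, 69, 95, 135, 156, 159, 167, 174, 178, 177, 174]
T 217 306 [169, 173, 176, 180, 188, 161, 78, 120, 140, 131, 134, 135, 141, 148, 154, 156, 151, 163, 181, 177, 177, 171, 166, 163]
T 220 306 [160, 137, 132, 170, 150, 85, 95, 92, 96, 94, 104, 104, 108, 111, 118, 102, 140, 175, 176, 172, 170, 175, 178, 176]
T 222 306 [180, 176, 177, 175, 175, 146, 83, 92, 89, 97, 102, 103, 103, 103, 150, 183, 178, 177, 171, 165, 168, 177, 175, 178]
T 224 306 [177, 177, 180, 175, 177, 178, 180, 176, 168, 174, 178, 178, 183, 177, 180, 176, 175, 169, 171, 175, 175, 175, 171, 168]
```

Call:
{"api": "carry_out", "payload": {
  "commands": [
    [20, 30, 60, 0, 1],
    [60, 80, 80, 0, 1],
    [90, 130, 80, 0, 1],
    [120, 190, 80, 0, 1],
    [143, 240, 80, 0.05, 1],
    [143, 280, 80, 0.1, 1],
    [190, 325, 80, 0.153, 1],
    [240, 375, 80, 0.153, 1],
    [285, 420, 60, 0.153, 1],
    [330, 465, 30, 0.153, 1]
  ],
  "force": 25
}}

```text
time_s: 1.35
eef_pos: [604.3, -158.6, 341.5]
tool_rot: [3.141, -0.001, 0.593]
wrist_force: [0.3, -1.2, 1.0]
width: 93.8
finger_force: 0.0
```

Call:
{"api": "carry_out", "payload": {
  "commands": [
    [31, 37.5, -50, 0, 1],
    [31, 37.5, -100, 0, 1],
    [31, 37.5, -150, 0, 1],
    [31, 37.5, -190, 0, 1],
    [31, 37.5, -215, 0, 1],
    [31, 37.5, -228, 0, 1],
    [31, 37.5, -228, 0, 1]
  ]
}}

```text
time_s: 2.22
eef_pos: [633.7, -122.6, 113.0]
tool_rot: [-3.141, 0.001, 0.593]
wrist_force: [0.7, -0.1, -0.3]
width: 93.7
finger_force: 0.0
```

```bash
cat > snap.py <<'E'
import sys,cv2,numpy as np
from plant import get_state,get_image
n=sys.argv[1]
I=[]
for k in("top","scene"):
    d=get_image(k);np.savez(f"{k}_{n}.npz",**d);I.append(d["image"][:,:,::-1])
a=[int(v) for v in sys.argv[2:6]]
g=lambda i,x,y:cv2.resize(i[max(y,0):y+90,max(x,0):x+100],(400,360),interpolation=cv2.INTER_CUBIC)
cv2.imwrite(f"pics/{n}.png",np.hstack([g(I[0],a[0],a[1]),g(I[1],a[2],a[3])]))
s=get_state();print(s["time_s"],s["eef_pos"].round(1),s["tool_rot"].round(3),s["wrist_force"].round(1),s["width"])
E
python3 snap.py p1 280 135 320 165
```

```text
2.325 [ 634.4 -122.7  114.5] [ 3.141e+00 -1.000e-03  5.930e-01] [ 0.4 -0.2 -0.8] 94.13052935345294
```

View pics/p1.png

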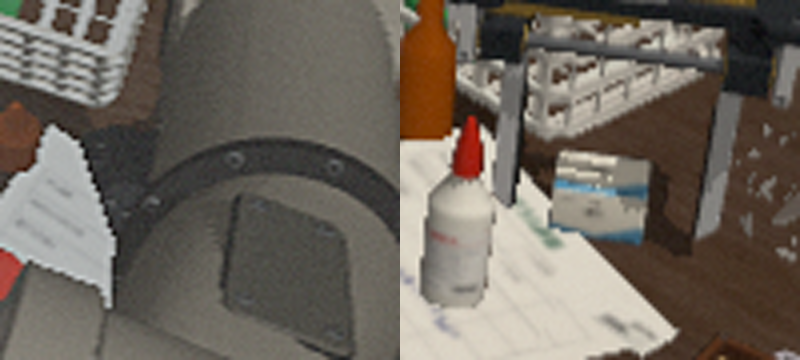

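The view shows the fingers straddling the printed box at crop (600,195), about 20 mm short of the target. The previous call's last row hadn't been reached, so I'll shift from the measured pose.

Call:
{"api": "carry_out", "payload": {
  "commands": [
    [14, 14, 0, 0, 1],
    [14, 14, -9, 0, 1],
    [14, 14, -9, 0, 1],
    [14, 14, -9, 0, 0.3],
    [14, 14, -9, 0, 0.3],
    [14, 14, -9, 0, 0.3],
    [14, 14, -9, 0, 0.3],
    [14, 14, -9, 0, 0.3]
  ],
  "force": 25
}}

```text
time_s: 3.32
eef_pos: [647.9, -108.7, 104.6]
tool_rot: [-3.142, -0.0, 0.593]
wrist_force: [0.6, -0.4, 1.5]
width: 50.2
finger_force: 24.7
```

Call:
{"api": "carry_out", "payload": {
  "commands": [
    [0, 0, 40, 0, 0.3],
    [0, 0, 80, 0, 0.3],
    [-30, -50, 80, -0.15, 0.3],
    [-60, -100, 80, -0.3, 0.3],
    [-87, -150, 80, -0.425, 0.3],
    [-87, -168, 80, -0.425, 0.3],
    [-87, -168, 60, -0.425, 0.3],
    [-87, -168, 30, -0.425, 0.3],
    [-87, -168, 30, -0.425, 0.3],
    [-87, -168, 30, -0.425, 0.3]
  ]
}}

```text
time_s: 4.58
eef_pos: [561.6, -275.5, 134.6]
tool_rot: [-3.141, -0.0, 0.17]
wrist_force: [-0.3, -0.1, 0.1]
width: 50.0
finger_force: 24.7
```

Call:
{"api": "carry_out", "payload": {
  "commands": [
    [-0.6, -1, -15, 0, 0.3],
    [-0.6, -1, -22, 0, 0.3],
    [-0.6, -1, -25, 0, 0.3],
    [-0.6, -1, -25.5, 0, 0.3],
    [-0.6, -1, -25.5, 0, 0.57],
    [-0.6, -1, -25.5, 0, 0.57],
    [-0.6, -1, -25.5, 0, 0.57],
    [-0.6, -1, 0, 0, 0.57],
    [-0.6, -1, 40, 0, 0.6],
    [-0.6, -1, 100, 0, 0.8]
  ]
}}

```text
time_s: 5.82
eef_pos: [559.6, -277.3, 234.7]
tool_rot: [-3.14, 0.002, 0.168]
wrist_force: [0.6, -0.9, 0.7]
width: 63.1
finger_force: 0.0
```

Call:
{"api": "carry_out", "payload": {
  "commands": [
    [-8, 55, 0, -0.18, 1],
    [-16, 110, 0, -0.36, 1],
    [-24.5, 160, 0, -0.54, 1],
    [-24.5, 170, 0, -0.608, 1],
    [-24.5, 170, 0, -0.608, 1],
    [-24.5, 170, -40, -0.608, 1],
    [-24.5, 170, -60, -0.608, 1],
    [-24.5, 170, -60, -0.608, 1]
  ]
}}

```text
time_s: 6.82
eef_pos: [535.2, -108.7, 173.3]
tool_rot: [3.141, 0.002, -0.44]
wrist_force: [0.6, 0.7, -0.1]
width: 93.8
finger_force: 0.0
```

```bash
python3 snap.py p2 290 170 300 165
```

```text
6.925 [ 536.1 -108.5  175.1] [-3.142 -0.    -0.44 ] [-0.4  0.1  0.9] 93.79594935377037
```

View pics/p2.png

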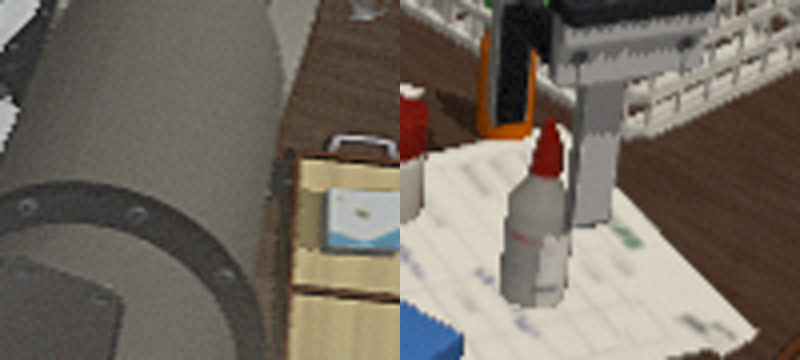

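```bash
python3 - <<'E'
from h import *
S=load("scene_p2");X=np.array([[516,-151,78,1],[556,-66,78,1],[536,-107,108,1],[536.5,-106.5,0,1],[542,-101,0,1]]).T
p=P(S)@X;p=(p[:2]/p[2]).T;print(p.round(1),((p-[300,165])*4+[400,0]).round())
E
```

```text
[[344.4 221.1]
 [326.9 195.8]
 [335.8 194.5]
 [331.9 239.4]
 [331.9 237.1]] [[578. 224.]
 [508. 123.]
 [543. 118.]
 [528. 297.]
 [527. 288.]]
```

The view shows the bottle standing between the near finger at crop (595,150) and the far finger at (510,100), with its tip at (548,118). That fits the prediction, so I'll grasp.

Call:
{"api": "carry_out", "payload": {
  "commands": [
    [1, 0.5, -25, 0, 1],
    [1, 0.5, -47, 0, 1],
    [1, 0.5, -47, 0, 1],
    [1, 0.5, -47, 0, 0.1],
    [1, 0.5, -47, 0, 0.1],
    [1, 0.5, -47, 0, 0.1],
    [1, 0.5, -47, 0, 0.1],
    [1, 0.5, -47, 0, 0.1],
    [1, 0.5, -47, 0, 0.1],
    [1, 0.5, -47, 0, 0.1]
  ],
  "force": 20
}}

```text
time_s: 8.18
eef_pos: [536.8, -107.1, 127.5]
tool_rot: [-3.142, 0.0, -0.44]
wrist_force: [0.3, 0.2, -1.0]
width: 28.0
finger_force: 20.1
```

Call:
{"api": "carry_out", "payload": {
  "commands": [
    [0, 0, 40, 0, 0.1],
    [0, 0, 80, 0, 0.1],
    [-20, -50, 80, 0.15, 0.1],
    [-40, -100, 80, 0.3, 0.1],
    [-55, -145, 80, 0.45, 0.1],
    [-63.5, -184, 80, 0.608, 0.1],
    [-63.5, -184, 50, 0.608, 0.1],
    [-63.5, -184, 25, 0.608, 0.1],
    [-63.5, -184, 25, 0.608, 0.1],
    [-63.5, -184, 25, 0.608, 0.1]
  ]
}}

```text
time_s: 9.43
eef_pos: [473.7, -291.2, 153.3]
tool_rot: [3.141, -0.001, 0.168]
wrist_force: [-0.3, 0.3, -0.1]
width: 27.8
finger_force: 20.0
```

Call:
{"api": "carry_out", "payload": {
  "commands": [
    [0, 0, -12, 0, 0.1],
    [0, 0, -18, 0, 0.1],
    [0, 0, -20.5, 0, 0.1],
    [0, 0, -21, 0, 0.1],
    [0, 0, -21, 0, 0.4],
    [0, 0, -21, 0, 0.5],
    [0, 0, -21, 0, 0.5],
    [0, 0, 20, 0, 0.5],
    [0, 0, 70, 0, 0.5],
    [0, 0, 120, 0, 0.6]
  ]
}}

```text
time_s: 10.68
eef_pos: [473.1, -291.0, 274.1]
tool_rot: [-3.141, 0.0, 0.168]
wrist_force: [0.4, -0.3, 0.4]
width: 53.8
finger_force: 0.0
```

Call:
{"api": "carry_out", "payload": {
  "commands": [
    [-10, 60, 0, 0.1, 0.6],
    [-20, 120, 0, 0.2, 0.6],
    [-30, 180, 0, 0.3, 0.6],
    [-42, 240, -20, 0.373, 0.6],
    [-52, 295, -50, 0.373, 0.6],
    [-52, 299, -90, 0.373, 0.6],
    [-52, 299, -98, 0.373, 0.6],
    [-52, 299, -98, 0.373, 0.6]
  ]
}}

```text
time_s: 11.68
eef_pos: [421.6, 7.2, 174.9]
tool_rot: [-3.141, 0.001, 0.54]
wrist_force: [0.3, -0.4, 0.3]
width: 56.6
finger_force: 0.0
```

```bash
python3 snap.py p3 320 200 210 165
```

```text
11.775 [422.1   7.2 175.6] [ 3.141e+00 -1.000e-03  5.390e-01] [0.2 0.3 0.8] 56.10060195922174
```

View pics/p3.png

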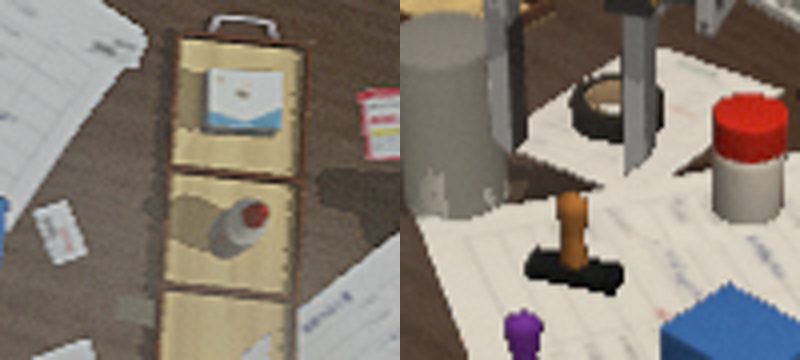

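The left crop shows the printed box at (243,100) and the glue bottle at (240,225), each standing mid-bay. On the right, the finger tips at (515,150) and (640,170) are centred over the knob at (572,200).

Call:
{"api": "carry_out", "payload": {
  "commands": [
    [-0.5, 0.5, -30, 0, 0.6],
    [-0.5, 0.5, -50, 0, 0.6],
    [-0.5, 0.5, -55, 0, 0.6],
    [-0.5, 0.5, -55, 0, 0.6],
    [-0.5, 0.5, -55, 0, 0],
    [-0.5, 0.5, -55, 0, 0],
    [-0.5, 0.5, -55, 0, 0],
    [-0.5, 0.5, -55, 0, 0],
    [-0.5, 0.5, -55, 0, 0],
    [-0.5, 0.5, -55, 0, 0]
  ],
  "force": 15
}}

```text
time_s: 13.02
eef_pos: [420.9, 8.4, 119.6]
tool_rot: [-3.142, -0.0, 0.541]
wrist_force: [-0.3, 1.3, 3.3]
width: 17.3
finger_force: 15.0
```

Call:
{"api": "carry_out", "payload": {
  "commands": [
    [0, 0, 40, 0, 0],
    [0, 0, 80, 0, 0],
    [5, -60, 80, -0.1, 0],
    [5, -120, 80, -0.2, 0],
    [0, -180, 80, -0.3, 0],
    [-8, -240, 80, -0.374, 0],
    [-18.5, -300, 70, -0.374, 0],
    [-18.5, -312, 40, -0.374, 0],
    [-18.5, -312, 25, -0.374, 0],
    [-18.5, -312, 25, -0.374, 0]
  ]
}}

```text
time_s: 14.28
eef_pos: [402.1, -302.3, 143.7]
tool_rot: [-3.14, 0.002, 0.168]
wrist_force: [-0.0, 0.3, 0.1]
width: 17.3
finger_force: 15.0
```

Call:
{"api": "carry_out", "payload": {
  "commands": [
    [0.4, -1, -12, 0, 0],
    [0.4, -1, -18, 0, 0],
    [0.4, -1, -19.5, 0, 0],
    [0.4, -1, -20, 0, 0],
    [0.4, -1, -20, 0, 0.3],
    [0.4, -1, -20, 0, 0.5],
    [0.4, -1, -20, 0, 0.5],
    [0.4, -1, 20, 0, 0.5],
    [0.4, -1, 70, 0, 0.6],
    [0.4, -1, 120, 0, 1]
  ]
}}

```text
time_s: 15.52
eef_pos: [402.5, -304.5, 266.1]
tool_rot: [-3.141, 0.0, 0.167]
wrist_force: [1.0, -0.9, 0.1]
width: 63.0
finger_force: 0.0
```

Call:
{"api": "carry_out", "payload": {
  "commands": [
    [5, 40, 0, 0.17, 1],
    [10, 80, 0, 0.34, 1],
    [15, 120, 0, 0.51, 1],
    [21.5, 160, 0, 0.68, 1],
    [21.5, 189, 0, 0.85, 1],
    [21.5, 189, 0, 1.02, 1],
    [21.5, 189, 0, 1.19, 1],
    [21.5, 189, -20, 1.36, 1],
    [21.5, 189, -60, 1.519, 1],
    [21.5, 189, -85, 1.519, 1]
  ]
}}

```text
time_s: 16.77
eef_pos: [423.7, -115.6, 178.3]
tool_rot: [-3.141, -0.0, 1.688]
wrist_force: [0.3, -0.2, 0.8]
width: 93.9
finger_force: 0.0
```

```bash
python3 snap.py p4 320 220 240 190
```

```text
16.875 [ 423.  -115.4  177.6] [-3.138e+00 -2.000e-03  1.686e+00] [-0.2 -0.2  0.5] 93.87618100915526
```

View pics/p4.png

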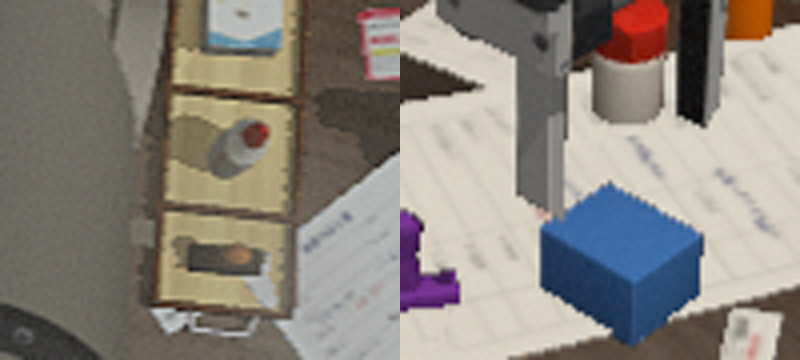

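The left crop shows the stamp's base mid-bay at (226,260). On the right, the fingers straddle the blue box at (620,260).

Call:
{"api": "carry_out", "payload": {
  "commands": [
    [0.5, 0, -40, 0, 1],
    [0.5, 0, -65, 0, 1],
    [0.5, 0, -71, 0, 1],
    [0.5, 0, -71, 0, 1],
    [0.5, 0, -71, 0, 0.3],
    [0.5, 0, -71, 0, 0.3],
    [0.5, 0, -71, 0, 0.3],
    [0.5, 0, -71, 0, 0.3],
    [0.5, 0, -71, 0, 0.3]
  ],
  "force": 25
}}

```text
time_s: 18.0
eef_pos: [424.8, -115.7, 108.6]
tool_rot: [-3.142, 0.0, 1.686]
wrist_force: [-1.6, 0.8, 1.6]
width: 49.7
finger_force: 25.0
```

Call:
{"api": "carry_out", "payload": {
  "commands": [
    [0, 0, 55, 0, 0.3],
    [0, 0, 110, 0, 0.3],
    [5, 10, 150, 0, 0.3],
    [15, 70, 150, 0.052, 0.3],
    [25, 130, 150, 0.052, 0.3],
    [31, 190, 150, 0.052, 0.3],
    [31, 250, 150, 0.052, 0.3],
    [31, 310, 150, 0.052, 0.3],
    [31, 370, 150, 0.052, 0.3],
    [31, 387.5, 130, 0.052, 0.3]
  ]
}}

```text
time_s: 19.25
eef_pos: [455.3, 276.1, 239.3]
tool_rot: [3.14, -0.002, 1.742]
wrist_force: [-0.1, -0.9, -1.1]
width: 50.1
finger_force: 25.0
```

Call:
{"api": "carry_out", "payload": {
  "commands": [
    [0, 0, -50, 0, 0.3],
    [0, 0, -95, 0, 0.3],
    [0, 0, -105, 0, 0.3],
    [0, 0, -105, 0, 0.3],
    [0, 0, -105, 0, 0.3]
  ]
}}

```text
time_s: 19.88
eef_pos: [456.5, 272.3, 135.2]
tool_rot: [3.139, -0.001, 1.737]
wrist_force: [0.4, -0.3, -0.6]
width: 49.9
finger_force: 25.0
```

Call:
{"api": "carry_out", "payload": {
  "commands": [
    [-0.5, 0, -14, 0, 0.3],
    [-0.5, 0, -20, 0, 0.3],
    [-0.5, 0, -22, 0, 0.3],
    [-0.5, 0, -22.5, 0, 0.3],
    [-0.5, 0, -22.5, 0, 0.6],
    [-0.5, 0, -22.5, 0, 0.6],
    [-0.5, 0, -22.5, 0, 0.6],
    [-0.5, 0, 20, 0, 0.6],
    [-0.5, 0, 70, 0, 0.7],
    [-0.5, 0, 120, 0, 1]
  ]
}}

```text
time_s: 21.12
eef_pos: [455.0, 271.8, 254.9]
tool_rot: [-3.141, -0.0, 1.738]
wrist_force: [0.4, -0.3, -0.4]
width: 72.6
finger_force: 0.0
```

Call:
{"api": "carry_out", "payload": {
  "commands": [
    [15, -40, 0, -0.18, 1],
    [30, -80, 0, -0.36, 1],
    [45, -120, 0, -0.54, 1],
    [60, -160, 0, -0.72, 1],
    [78, -200, 0, -0.9, 1],
    [78, -240, 0, -1.08, 1],
    [78, -273, 0, -1.26, 1],
    [78, -273, 0, -1.44, 1],
    [78, -273, -30, -1.57, 1],
    [78, -273, -70, -1.57, 1]
  ]
}}

```text
time_s: 22.38
eef_pos: [533.8, -1.2, 183.4]
tool_rot: [3.141, -0.002, 0.165]
wrist_force: [1.0, 0.6, -0.0]
width: 93.9
finger_force: 0.0
```

```bash
python3 snap.py p5 150 150 250 140
```

```text
22.475 [531.4  -1.2 180.4] [-3.141  0.006  0.168] [-0.4 -0.4 -0.6] 93.88080845767254
```

View pics/p5.png

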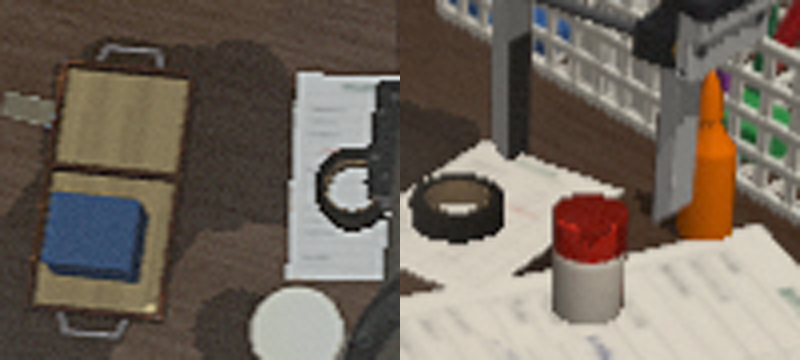

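The left crop shows the blue box in the larger bay at (93,235), leaning left from parallax; I'll measure it later. On the right, the jar at (590,258) sits between the finger tips at (512,155) and (672,220).

Call:
{"api": "carry_out", "payload": {
  "commands": [
    [1.5, 0, -35, 0, 1],
    [1.5, 0, -55, 0, 1],
    [1.5, 0, -57, 0, 1],
    [1.5, 0, -57, 0, 1],
    [1.5, 0, -57, 0, 0.2],
    [1.5, 0, -57, 0, 0.2],
    [1.5, 0, -57, 0, 0.2],
    [1.5, 0, -57, 0, 0.2],
    [1.5, 0, -57, 0, 0.2]
  ],
  "force": 20
}}

```text
time_s: 23.6
eef_pos: [534.7, -1.2, 126.5]
tool_rot: [-3.142, 0.0, 0.168]
wrist_force: [-0.2, 0.7, -0.5]
width: 47.2
finger_force: 0.0
```

```bash
python3 - <<'E'
from h import *
T=load("top_p5");S=load("scene_p5")
for c in blobs(T,(100,80,60),(125,255,255),(150,185,200,228)): show("all44",rect(T,c,44)); h=cv2.cvtColor(T["image"],cv2.COLOR_RGB2HSV);print(h[212,155:192,2].tolist(),h[195:225,172,2].tolist())
for v in(95,110):
  for c in blobs(T,(100,80,v),(125,255,255),(150,185,200,228)): show(f"top{v}",rect(T,c,44))
T=load("top_p4")
for c in blobs(T,(0,0,0),(180,255,70),(358,270,396,300)): show("stamp",rect(T,c,16))
E
```

```text
all44 c [451.8 271. ] size [55.7 63.6] ang 9.1
[72, 67, 65, 69, 60, 77, 109, 112, 111, 110, 109, 110, 112, 104, 105, 111, 111, 109, 110, 110, 112, 108, 106, 115, 108, 109, 110, 99, 78, 52, 58, 111, 137, 128, 126, 116, 76] [127, 125, 129, 104, 113, 110, 111, 109, 108, 109, 109, 111, 109, 108, 106, 113, 108, 109, 108, 112, 110, 98, 63, 58, 71, 139, 134, 131, 128, 134]
top95 c [455.1 273. ] size [48.5 58.2] ang 9.3
top110 c [454.9 273.6] size [47.2 55.3] ang 10.1
```

The blue box is centred to within about 1.5 mm. I'll finish closing on the jar.

Call:
{"api": "carry_out", "payload": {
  "commands": [
    [0, 0, 0, 0, 0.2],
    [0, 0, 0, 0, 0.2],
    [0, 0, 0, 0, 0.2]
  ]
}}

```text
time_s: 23.98
eef_pos: [534.7, -1.1, 126.5]
tool_rot: [-3.142, 0.0, 0.168]
wrist_force: [0.5, 0.3, -0.6]
width: 39.8
finger_force: 20.0
```

Call:
{"api": "carry_out", "payload": {
  "commands": [
    [0, 0, 50, 0, 0.2],
    [0, 5, 90, 0, 0.2],
    [0, 60, 90, 0, 0.2],
    [2, 120, 90, 0, 0.2],
    [5, 180, 90, 0, 0.2],
    [7.3, 240, 90, 0, 0.2],
    [7.3, 280, 80, 0, 0.2],
    [7.3, 288, 50, 0, 0.2],
    [7.3, 288, 25, 0, 0.2],
    [7.3, 288, 25, 0, 0.2]
  ]
}}

```text
time_s: 25.22
eef_pos: [541.1, 286.5, 149.8]
tool_rot: [3.141, 0.003, 0.168]
wrist_force: [0.5, 0.3, -0.8]
width: 40.5
finger_force: 20.0
```

```bash
python3 snap.py p6 150 150 180 120
```

```text
25.325 [542.3 286.8 152.1] [-3.141 -0.     0.168] [ 0.5 -0.  -0.2] 40.48709942985645
```

View pics/p6.png

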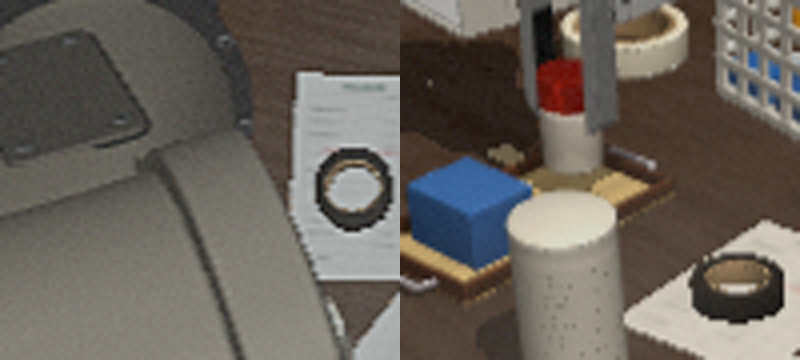

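The jar hangs upright at crop (570,120) over the smaller bay. Lowering it now.

Call:
{"api": "carry_out", "payload": {
  "commands": [
    [0, 0, -12, 0, 0.2],
    [0, 0, -18, 0, 0.2],
    [0, 0, -20.5, 0, 0.2],
    [0, 0, -21, 0, 0.2],
    [0, 0, -21, 0, 0.6],
    [0, 0, -21, 0, 0.7],
    [0, 0, -21, 0, 0.7],
    [0, 0, 20, 0, 0.7],
    [0, 0, 70, 0, 0.8],
    [0, 0, 120, 0, 0.8]
  ]
}}

```text
time_s: 26.58
eef_pos: [541.8, 286.8, 273.1]
tool_rot: [-3.141, 0.0, 0.168]
wrist_force: [0.9, 0.4, -0.1]
width: 75.2
finger_force: 0.0
```

Call:
{"api": "carry_out", "payload": {
  "commands": [
    [0, -50, 40, 0, 0.8],
    [0, -110, 80, 0, 0.8],
    [0, -170, 120, 0, 0.8],
    [-20, -230, 120, 0, 0.8],
    [-40, -290, 120, 0, 0.8],
    [-60, -350, 120, 0, 0.8],
    [-80, -410, 120, 0, 0.8],
    [-80, -410, 120, 0, 0.8],
    [-80, -410, 120, 0, 0.8]
  ]
}}

```text
time_s: 27.7
eef_pos: [461.5, -124.4, 391.8]
tool_rot: [3.141, -0.0, 0.165]
wrist_force: [-0.8, 0.7, -0.4]
width: 75.3
finger_force: 0.0
```

```bash
python3 snap.py p7 150 150 180 120; python3 - <<'E'
import cv2,numpy as np
from h import *
I=[load(f"{k}_p7")["image"][:,:,::-1] for k in("top","scene")]
cv2.imwrite("pics/f.png",np.vstack([cv2.resize(I[0][150:310,150:420],(506,300),interpolation=cv2.INTER_CUBIC),cv2.resize(I[1][140:350,150:504],(506,300),interpolation=cv2.INTER_CUBIC)]))
T=load("top_p7");S=load("scene_p7")
for n,d,r in(("T",T,(155,160,205,200)),("S",S,(210,120,245,170))):
  for c in blobs(d,(0,90,80),(12,255,255),r): 
    k=cv2.minEnclosingCircle(cast(d,c,69).astype(np.float32)); print("jar",n,k)
E
```

```text
27.8 [ 462.3 -122.3  391.6] [-3.141 -0.     0.168] [ 0.6 -1.1  0.3] 75.22921250095455
jar T ((549.2396240234375, 277.21160888671875), 33.88906478881836)
jar S ((529.2740478515625, 269.9658203125), 39.198341369628906)
```

View pics/f.png

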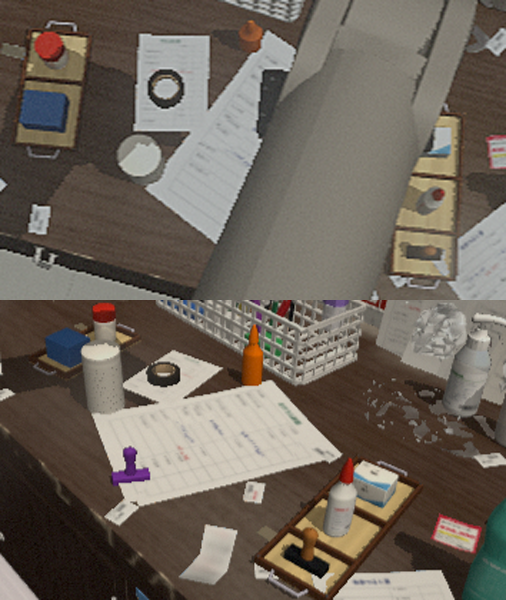

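Everything stands upright in its bay: jar (48,45), blue box (43,110), printed box (437,140), glue (430,197), stamp (425,250). The can and tape haven't moved. I'll do a quick check of the jar and the long-tray items, then hand in.

```bash
python3 - <<'E'
from h import *
T=load("top_p7")
for c in blobs(T,(0,150,100),(9,255,255),(155,160,205,200)): print("jar T z69",cv2.minEnclosingCircle(cast(T,c,69).astype(np.float32)))
for c in blobs(T,(0,100,60),(9,255,255),(372,245,396,262),3): print("glue z98",cast(T,cen(c),98))
d=load("top_p4")
for v in(80,95):
  for c in blobs(d,(0,0,0),(180,255,v),(364,278,388,291)): show("stamp",rect(d,c,16))
d=load("top_p3")
for c in blobs(d,(0,0,150),(180,60,255),(366,212,396,236)): show("pbox white part",rect(d,c,34))
E
```

```text
jar T z69 ((540.8544311523438, 287.4656982421875), 20.244333267211914)
glue z98 [[ 472.6338542  -290.24856278]]
stamp c [ 402.4 -302.1] size [16.8 45.8] ang 9.7
stamp c [ 402.6 -302.1] size [18.2 45. ] ang 12.6
pbox white part c [ 563.1 -277.1] size [35.7 50.5] ang 9.0
```

All placed within about 2 mm.

```bash
python3 -c "
from plant import close_job;print(close_job())"
```

```text
the job is handed in; nothing more can be done
None
```

Both kits are made up and the job is handed in at about 28 s: all five items stand upright within about 2 mm of their bay middles by camera measurement, and the white can, tape roll and look-alikes were left where they stood.

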